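Purge the hand oil pump and hold its filler cap off for topping up

TASK

Get the hand oil pump on the bench ready for topping up: first purge it by working its sprung lever through three full strokes, each right down to the stop and then let right back up. Then unscrew the filler cap from the tank; nobody remembers whether this one has a right-hand or a left-hand thread, so try it both ways and find out. Finish holding the cap still in the gripper, lifted about a hand's breadth straight above the open neck, with the other things on the bench left where they are.

Things in the scene. Friction and masses are not known exactly. Their poses are not given: they have to be found in the camera images.
- pump: Hand oil pump bolted to the bench, immovable. Origin: centre of its base plate's underside, on the bench, z up. Plate 130 mm (x) by 260 mm (y). On the +y half a grey tank, 116 by 126 mm, flat top 125 mm high, filler neck with cap on it at (0, 70) mm. On the -y half the dark pump head and a clevis 138 mm high; the lever pivots there about the pump's x at (0, -20, 125) mm and sticks out to -y.
- pump_lever (a joint): Angle of the lever, rad: 0 = up on its upper stop, where its spring keeps it, 0.45 rad above level; 0.75 = down on its lower stop, 0.30 rad below level. Pressing the grip down takes 5 N at the top to 13 N at the bottom, plus some drag when pushed fast; let go, it springs fully up in about 1 s.
- lever_grip (a point): Point on the centre line of the lever's black rubber grip, 165 mm from the pivot: a round bar 26 mm thick along the lever, from 45 mm inboard to 55 mm outboard of this point. In the pump's frame it is at (0, -169, 197) mm when up, (0, -185, 125) level, (0, -178, 76) down on the stop. Can be pressed from above with shut fingers.
- cap: Black filler cap on the neck, 105 to 210 g. Origin: centre of its underside, z up along its axis. Round knurled head, 56 mm diameter, from 22 to 42 mm above the origin, gripped across from above in any direction; below it a 58 mm skirt. Seated, its origin is 130 mm and its top 172 mm above the bench. Its thread is described under neck.
- neck (a point): Centre of the neck's mouth, 20 mm above the seated cap's underside; axes as the pump's. Quick two-start thread, unmarked, right-hand (loosens anticlockwise from above) or left-hand (clockwise), drawn anew each time. Loosening, the cap turns easily about 72 deg to a stop, rising 2 mm; past 60 deg it lifts straight off, before 45 deg it cannot. The other way it stops hard within 8 deg.
- oil_can: Bystander: plain metal can, 90 mm diameter, 180 mm high, standing on the bench. Origin: centre of its underside.
- funnel: Bystander: steel funnel standing mouth down, 110 mm diameter, 120 mm high. Origin: centre of its underside.
- hammer: Bystander: hammer, about 280 mm long, lying on the bench along its x. Origin: under its middle.
- bracket: Bystander: rusty welded angle bracket, foot 90 by 100 mm, 80 mm high. Origin: centre of its underside.
Things that resemble listed ones, but are neither listed nor needed, are in the scene too. What is meant by the cap is not red or yellow, and is the larger of those in its own colour.

How it is judged:
On the way, in this order (a step that is already met when the one before it is completed fails the run):
1. first stroke: lever down to its stop (value of joint pump_lever above 0.66 rad), for 0.05 s.
2. lever back up (value of joint pump_lever below 0.08 rad), for 0.05 s.
3. second stroke: lever down to its stop (value of joint pump_lever above 0.66 rad), for 0.05 s.
4. lever back up (value of joint pump_lever below 0.08 rad), for 0.05 s.
5. third stroke: lever down to its stop (value of joint pump_lever above 0.66 rad), for 0.05 s.
6. lever back up with the cap still on the neck (value of joint pump_lever below 0.08 rad and distance between cap and neck below 0.035 m), for 0.05 s.
7. cap lifted clear of the neck in the gripper (z of cap in the frame of neck above 0.02 m and contact force between cap and the fingers above 0.5 N), for 0.2 s.
At the end, for the whole second after the job is handed in: After three full strokes (down past 0.66 rad, up under 0.08 rad): lever up; cap's underside held 50 to 180 mm above the mouth of the neck, within 50 mm of its axis, carried by the fingers alone, still (under 0.03 m/s); bystanders within 40 mm of their places, upright (z of cap in the frame of neck between 0.05 and 0.18 m and horizontal distance between cap and neck below 0.05 m and contact force between cap and the fingers above 0.5 N and contact force between cap and pump below 0.05 N and linear speed of cap below 0.03 m/s and value of joint pump_lever below 0.08 rad); the arm keeps its last pose, push and grip.
It fails at once if the oil can is pushed away or tipped over (distance of oil_can from where it was at the start of the episode above 0.04 m or angle between oil_can's own z axis and vertical above 0.5 rad).
It fails at once if the funnel is pushed away or tipped over (distance of funnel from where it was at the start of the episode above 0.04 m or angle between funnel's own z axis and vertical above 0.5 rad).
It fails at once if the hammer is pushed away or tipped over (distance of hammer from where it was at the start of the episode above 0.04 m or angle between hammer's own z axis and vertical above 0.5 rad).
It fails at once if the bracket is pushed away or tipped over (distance of bracket from where it was at the start of the episode above 0.04 m or angle between bracket's own z axis and vertical above 0.5 rad).
It also fails if it takes over 67 s, if anything falls off the work surface, if the arm or the gripper's body presses on something with over 40 N, if the wrist force passes 120 N, or if a joint passes its speed limit or range.

ROBOT

A 6-joint arm with a two-finger parallel gripper is mounted at the origin on the work surface. World frame = base frame: x ahead of the robot, y to its left, z up, the work surface at z = 0. Lengths are in m, angles in rad, forces in N, time in s.
With the tool pointing down it reaches from about 0.325 to 0.875 m from the base axis. Payload 4.4 kg.
Tool frame: the origin (TCP) lies at the centre of the arm's flange, where the gripper is bolted on; the fingertips stand 173 mm ahead of it and the grasp point (between the pads) lies 155 mm ahead of it; z points along the fingers, y is the line along which they close (so a half turn about z gives the same grasp; the last joint's range is limited). The gripper opens to 85 mm and grips with 20 to 120 N. Pads are 22 mm wide; open, the fingers measure 114 mm over their backs; the gripper's body (76 mm by 85 mm) begins 54 mm behind the grasp point. The pads swing forward as they close: fully open they stand 13 mm farther back than shut.
Start: joints at [1.171, 0.207, 1.542, -0, 1.393, -0.15], TCP at [0.142, 0.557, 0.405] pointing down, gripper open.
Joint ranges: [-2.73, 2.73], [-0.86, 2.22], [0.23, 2.46], [-1.11, 4.25], [0.08, 2.63], [-2.82, 2.82]. Speed limits (rad/s): [2.79, 2.79, 3.14, 3.14, 3.14, 3.14].

INTERFACE

Orientations are given as a unit quaternion [w, x, y, z].
In Python, from plant import arm gives the robot as it stands. The module is installed in compiled form; this text tells all that it offers. Calls block until the motion is done:
- arm.move_pose(position, orientation): joint-space move of the TCP to a pose.
- arm.servo_line(position, rotation=None, vel=0.15): straight line of the TCP; rotation=None keeps the orientation; vel is the mean speed in m/s.
- arm.move_joints(angles): joint-space move.
- arm.grip(opening): finger opening in m; the grip force is fixed at half the most; returns when the fingers have stopped.
- arm.wait(seconds).
- arm.solve_ik(position, orientation): joint angles nearest the present ones, or None.
- arm.snapshot(name): name is "scene" or "top" or "wrist"; returns the picture (420x560x3 uint8, red, green, blue); there is no depth.
- arm.get_calibration(name): a dict with "mtx" (3x3 intrinsics, pixels), "view" (4x4, takes a point from world to camera coordinates); the wrist camera has in their place "mount" (4x4, takes a point from camera to tool coordinates, whose origin is the TCP and whose axes are the flange's). Camera axes: x right, y down, z forward; pixel columns grow to the right and rows downward; lengths in m; the calibration is good to about 2 mm. A picture is of the moment at which its call begins: read the wrist's pose just before it. get_calibration takes no time and is no camera call.
A pose or a line that the arm cannot do raises arm.MotionError and nothing moves.
- arm.finish_job(): hands the job in; it is judged then, once.
Readings, each from a call of its own:
- arm.get_time_s(): time.
- arm.get_joint_pos(): joint angles.
- arm.get_joint_vel(): joint speeds.
- arm.get_joint_torque(): joint torques, N m.
- arm.get_position(): TCP position.
- arm.get_eef_rot(): TCP orientation.
- arm.get_contact_force(): force on the tool from outside, world axes, zero at the start.
- arm.get_wrist_torque(): the same for the moment, N m.
- arm.get_finger_gap(): finger opening in m.
- arm.get_grasp_force(): force on a finger pad.
Only numpy, scipy, OpenCV 4.12 (cv2) and the standard library are available. Lean on these libraries where they do the work, as an engineer would, in place of code of your own. Each camera call takes 0.05 s, during which the arm holds its last target. There are 200 camera calls.

## Working session

There is one attempt and no reset: what is moved stays moved. The work goes in short steps, each a Python script; the robot and the scene stay as the last script left them, time stands still between calls to the robot, and variables do not carry over. Pictures are saved under pics/ and viewed, at most 10 in all, crops included, and the job is handed in when it is done.

```bash
mkdir -p pics; python3 - <<'E'
from plant import arm
import cv2
for n in("scene","top"):
    cv2.imwrite(f"pics/{n}.png",arm.snapshot(n)[:,:,::-1]); c=arm.get_calibration(n); print(n,c["mtx"].tolist(),c["view"].round(4).tolist())
print(arm.get_eef_rot(),arm.get_time_s(),arm.get_calibration("wrist")["mount"].tolist())
E
```

```text
scene [[493.1691427418677, 0.0, 279.2862719659789], [0.0, 493.1691427418677, 208.29045816820823], [0.0, 0.0, 1.0]] [[-0.5137, 0.8578, -0.0172, 0.2907], [0.6362, 0.3674, -0.6785, -0.2446], [-0.5757, -0.3595, -0.7344, 1.6634], [0.0, 0.0, 0.0, 1.0]]
top [[460.61946182925806, 0.0, 282.2438376647954], [0.0, 460.61946182925806, 216.18290668177355], [0.0, 0.0, 1.0]] [[-0.0174, -0.9998, 0.001, 0.0161], [-0.9953, 0.0172, -0.0955, 0.5691], [0.0955, -0.0027, -0.9954, 1.2229], [0.0, 0.0, 0.0, 1.0]]
[-2.69124751e-04  1.24087359e-01  9.92270745e-01 -1.01188329e-03] 0.1 [[0.00017074374856539983, -0.9549387322943808, -0.2968029454209848, 0.07512526379823911], [0.9999999837120427, 0.0001804133918201876, -5.1885936879939324e-06, 0.000779847889806784], [5.8502015164397587e-05, -0.29680293970075133, 0.9549387475448389, 0.030745110862271163], [0.0, 0.0, 0.0, 1.0]]
```

View pics/scene.png

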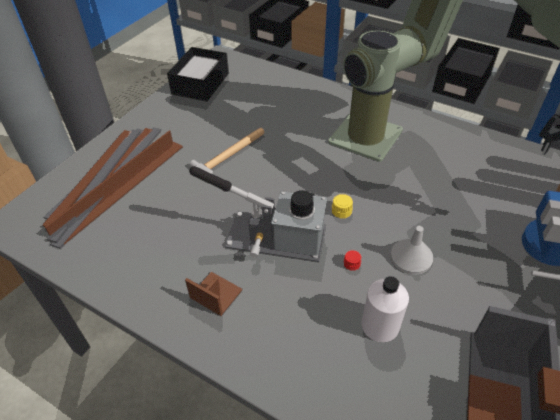

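View pics/top.png

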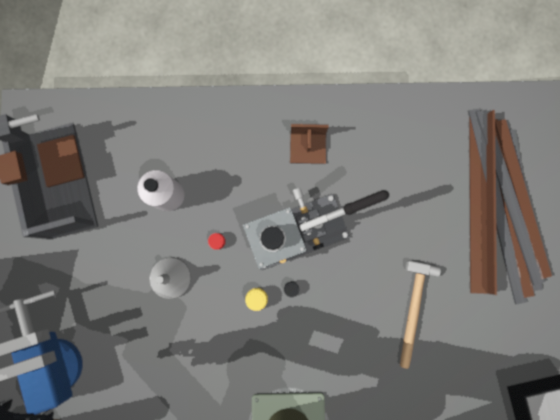

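The scene view shows the pump mid-bench, with the cap at about (302,203) and the lever pointing to the upper left. In the top view the cap is at (272,237) and the grip runs from (347,210) to (386,195). I'll enlarge both views.

```bash
python3 - <<'E'
import cv2,numpy as np
a=cv2.imread("pics/top.png")[170:290,230:400]; b=cv2.imread("pics/scene.png")[155:275,180:350]
f=lambda x:cv2.resize(x,None,fx=4,fy=4,interpolation=cv2.INTER_CUBIC)
cv2.imwrite("pics/ct.png",f(a));cv2.imwrite("pics/cs.png",f(b))
E
```

```text
(no output)
```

View pics/ct.png

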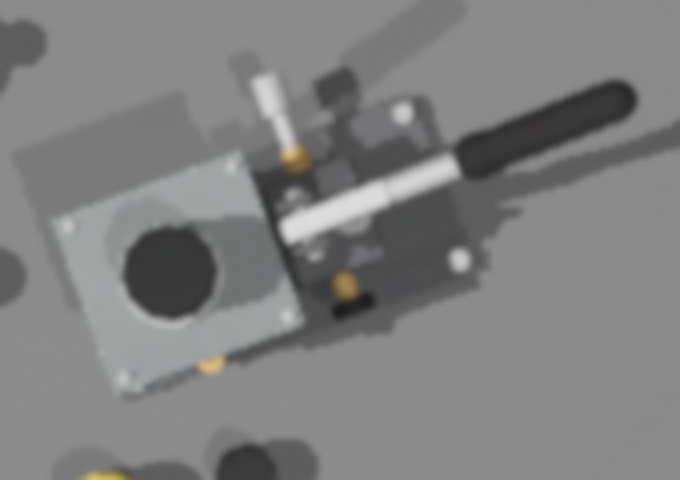

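View pics/cs.png

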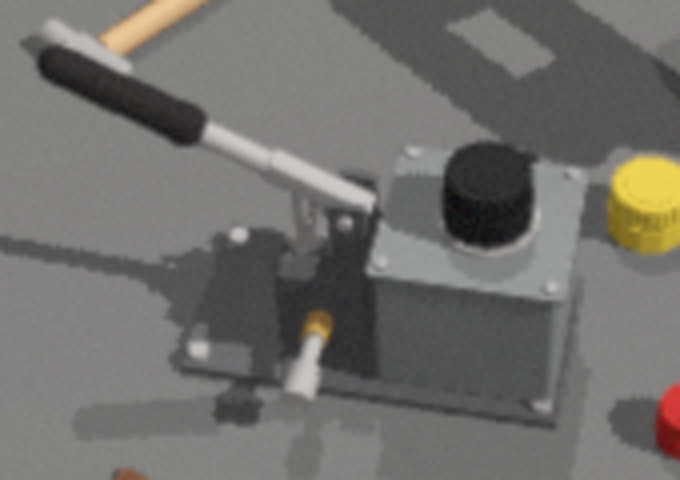

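The top crop shows the cap centre at (170,272) and the grip from (470,157) to (632,95). In the scene crop the cap top is at (490,172) and the grip runs from (45,62) to (195,125). I'll fit the pump pose from both views.

```bash
cat > h.py <<'E'
from plant import arm
import numpy as np, cv2
from scipy.spatial.transform import Rotation as R
def proj(n,P):
    c=arm.get_calibration(n); V=c["view"]; q=(np.atleast_2d(P)@V[:3,:3].T+V[:3,3])@c["mtx"].T
    return q[:,:2]/q[:,2:]
def pump(p,L): # pump frame -> world
    L=np.atleast_2d(L); c,s=np.cos(p[2]),np.sin(p[2])
    return np.c_[p[0]+c*L[:,0]-s*L[:,1],p[1]+s*L[:,0]+c*L[:,1],L[:,2]]
def down(a): # tool pointing down, tool y (closing line) at world angle a
    y=np.array([np.cos(a),np.sin(a),0]); z=np.array([0,0,-1.]); x=np.cross(y,z)
    q=R.from_matrix(np.c_[x,y,z]).as_quat(); return q[[3,0,1,2]]
E
python3 - <<'E'
from h import *
from scipy.optimize import least_squares
L=np.array([[0,.07,.172],[0,-.128,.177],[0,-.218,.221]])
T=np.array([[170,272],[470,157],[632,95]])/4+[230,170]
S=np.array([[490,172],[195,125],[45,62]])/4+[180,155]
f=lambda p:np.r_[(proj("top",pump(p,L))-T).ravel(),(proj("scene",pump(p,L))-S).ravel()]
r=least_squares(f,[.5,0,-1.2]); 
for y0 in(-1.5,1.5,3):
    q=least_squares(f,[.5,0,y0]); r=q if q.cost<r.cost else r
p=r.x; print(p.tolist(),r.fun.round(1))
C=np.array([[s*.058,y,.125] for s in(1,-1) for y in(.004,.13)])
print((proj("top",pump(p,C))-[230,170])*4,(proj("scene",pump(p,C))-[180,155])*4)
for l in ([0,.07,.172],[0,-.169,.197],[0,-.178,.076]): print(pump(p,l))
E
```

```text
[0.5267144512515827, -0.030126438627660585, 0.34071644567762815] [-2.1  0.1  0.5 -0.3 -0.9 -0.5  0.7 -0.9 -2.  -0.6 -0.7 -1.8]
[[230.02832643 152.32359361]
 [ 40.96281146 222.63804206]
 [295.72137734 326.28393883]
 [105.19103355 397.89831238]] [[372.66867868 272.06772032]
 [571.71297315 300.15200804]
 [408.41585022 143.11773987]
 [596.18505296 167.70732538]]
[[0.50332308 0.03584965 0.172     ]]
[[ 0.5831879  -0.18941156  0.197     ]]
[[ 0.58619537 -0.1978942   0.076     ]]
```

```bash
python3 - <<'E'
from h import *
from scipy.optimize import least_squares
for t,s in(([170,272],[490,172]),([470,157],[195,125]),([632,95],[45,62])):
    t=np.array(t)/4+[230,170]-.375; s=np.array(s)/4+[180,155]-.375
    r=least_squares(lambda P:np.r_[proj("top",P)[0]-t,proj("scene",P)[0]-s],[.5,0,.15]); print(r.x.round(4),r.fun.round(1))
T=np.array([[238,152],[57,222],[303,322],[122,395]])/4+[230,170]-.375
S=np.array([[375,272],[553,298],[408,146],[585,170]])/4+[180,155]-.375
def f(q):
    C=np.array([[s*.058,q[3]+d,.125] for s in(1,-1) for d in(-.063,.063)]); w=pump(q,C)
    cap=pump(q,[0,.07,.172])
    return np.r_[(proj("top",w)-T).ravel(),(proj("scene",w)-S).ravel(),(proj("top",cap)-np.array([170,272])/4-[230,170]+.375).ravel(),(proj("scene",cap)-np.array([490,172])/4-[180,155]+.375).ravel()]
r=least_squares(f,[.5,0,.34,.066]); p=r.x; print(p.tolist(),r.fun.round(1))
for l in ([0,.07,.172],[0,-.169,.197],[0,-.178,.076]): print(pump(p,l).round(4))
E
```

```text
[0.5042 0.0324 0.1692] [-0.2  0.1 -0.3 -0. ]
[ 0.5691 -0.1476  0.1777] [-0.4  0.3 -0.5 -0.1]
[ 0.5995 -0.2372  0.2155] [-0.4  0.2 -0.5 -0.1]
[0.5278823124737384, -0.03338859376742476, 0.3418315550127723, 0.06417780163517829] [ 0.7 -0.4 -1.3 -0.3  0.9  0.5 -1.4  0.2 -2.6  0.1  2.6  0.5 -1.9 -0.6
  0.8 -0.5 -0.3 -0.  -0.2 -0.7]
[[0.5044 0.0326 0.172 ]]
[[ 0.5845 -0.1926  0.197 ]]
[[ 0.5876 -0.2011  0.076 ]]
```

```bash
cat >> h.py <<'E'
PP=np.array([.5279,-.0334,.342]); CAP=np.array([.5043,.0326]); G=pump(PP,[0,-.176,0])[0,:2]
E
python3 - <<'E'
from h import *
for a in np.arange(-3,3.2,.5): 
    j=arm.solve_ik([*CAP,.317],down(a)); print("cap",a.round(2),None if j is None else np.round(j,2))
for a in(PP[2],PP[2]+np.pi):
  for z in(.47,.26):
    j=arm.solve_ik([*G,z],down(a)); print("grip",a,z,None if j is None else np.round(j,2))
arm.grip(0.0)
p=arm.get_position(); arm.servo_line([p[0],p[1],.47],vel=.2)
a=min((PP[2],PP[2]+np.pi),key=lambda a:abs((arm.solve_ik([*G,.47],down(a)) or [9]*6)[5]) if not isinstance(arm.solve_ik([*G,.47],down(a)),np.ndarray) else abs(arm.solve_ik([*G,.47],down(a))[5]))
print(a); arm.move_pose([*G,.47],down(a))
p0=arm.get_position()
im=arm.snapshot("wrist"); cv2.imwrite("pics/w1.png",im[:,:,::-1])
print(p0,arm.get_time_s(),arm.get_finger_gap(),arm.get_contact_force())
M=np.eye(4); q=arm.get_eef_rot(); M[:3,:3]=R.from_quat(np.r_[q[1:],q[0]]).as_matrix(); M[:3,3]=p0
c=arm.get_calibration("wrist"); W=np.linalg.inv(M@c["mount"])
for l in([0,-.128,.177],[0,-.218,.221],[0,.07,.172]):
    v=W@np.r_[pump(PP,l)[0],1]; u=c["mtx"]@v[:3]; print(l,u[:2]/u[2])
E
```

```text
cap -3.0 None
cap -2.5 [-0.11  0.15  1.8  -0.    1.19  2.39]
cap -2.0 [-0.11  0.15  1.8  -0.    1.19  1.89]
cap -1.5 [-0.11  0.15  1.8  -0.    1.19  1.39]
cap -1.0 [-0.11  0.15  1.8  -0.    1.19  0.89]
cap -0.5 [-0.11  0.15  1.8  -0.    1.19  0.39]
cap 0.0 [-0.11  0.15  1.8  -0.    1.19 -0.11]
cap 0.5 [-0.11  0.15  1.8  -0.    1.19 -0.61]
cap 1.0 [-0.11  0.15  1.8  -0.    1.19 -1.11]
cap 1.5 [-0.11  0.15  1.8  -0.    1.19 -1.61]
cap 2.0 [-0.11  0.15  1.8  -0.    1.19 -2.11]
cap 2.5 [-0.11  0.15  1.8  -0.    1.19 -2.61]
cap 3.0 None
grip 0.342 0.47 [-0.47  0.26  1.34 -0.    1.54 -0.81]
grip 0.342 0.26 [-0.47  0.45  1.55 -0.    1.15 -0.81]
grip 3.483592653589793 0.47 [-0.47  0.26  1.34 -0.    1.54  2.33]
grip 3.483592653589793 0.26 [-0.47  0.45  1.55 -0.    1.15  2.33]
0.342
[ 0.58716856 -0.19831946  0.47005618] 4.4667 9.631675959366742e-05 [0.36407613 0.40213949 0.99030461]
[0, -0.128, 0.177] [277.25101736 154.4280691 ]
[0, -0.218, 0.221] [276.99241788 274.68580176]
[0, 0.07, 0.172] [ 277.2376333  -144.76764116]
```

View pics/w1.png

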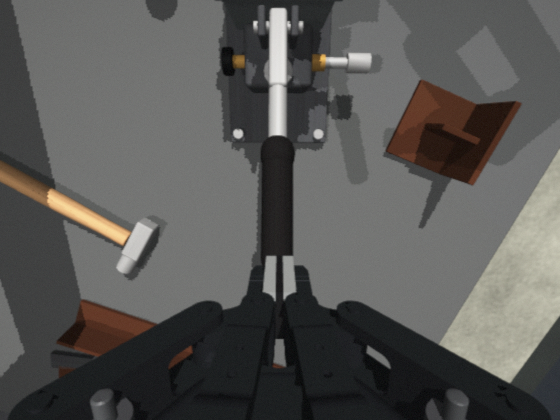

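The lever lies exactly under the shut fingers: the grip is centred at column 278 and its inboard end is at row 143. Next, press it down while watching the force.

```bash
cat >> h.py <<'E'
def press(z0):
    arm.servo_line([*G,z0],vel=.12); z=z0
    while True:
        f=arm.get_contact_force()[2]; print(round(z,3),round(arm.get_position()[2],4),round(f,1))
        if f>28 or z<.245: return z
        z-=.003; arm.servo_line([*G,z],vel=.05)
E
python3 - <<'E'
from h import *
arm.servo_line([*G,.40],vel=.2); print(arm.get_contact_force())
z=press(.275); arm.wait(.15); print(arm.get_contact_force(),arm.get_wrist_torque())
cv2.imwrite("pics/s1.png",cv2.resize(arm.snapshot("scene")[140:290,160:360,::-1],None,fx=3,fy=3))
arm.servo_line([*G,.42],vel=.25); arm.wait(1.0); print(arm.get_time_s(),arm.get_contact_force())
E
```

```text
[-0.19184211 -0.12203789  0.0615123 ]
0.275 0.2797 11.0
0.272 0.2767 11.4
0.269 0.2736 12.2
0.266 0.2705 11.9
0.263 0.2675 13.3
0.26 0.2645 14.1
0.257 0.2639 23.6
0.254 0.2633 34.5
[-9.86212701  4.90484982 33.814698  ] [0.87041686 1.81126808 0.050088  ]
9.925 [ 0.08796853  0.07879084 -0.29422918]
```

View pics/s1.png

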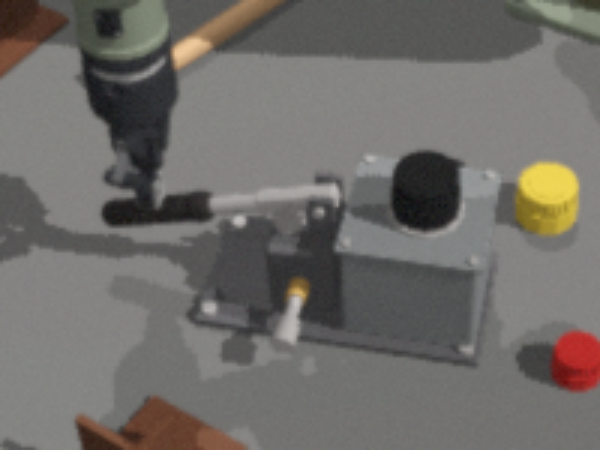

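The lever is down on its stop: the force jumps at TCP z of about 0.264, and the tip height there matches the geometry. Two more strokes, then over the cap.

```bash
python3 - <<'E'
from h import *
for i in range(2):
    arm.servo_line([*G,.275],vel=.15)
    press(.258); arm.wait(.15); print(arm.get_contact_force()[2])
    arm.servo_line([*G,.42],vel=.25); arm.wait(1.0)
cv2.imwrite("pics/s2.png",arm.snapshot("scene")[:,:,::-1])
arm.servo_line([*G,.47],vel=.25)
V=CAP-np.array([0.,0]); arm.move_pose([*CAP,.47],down(PP[2])); arm.grip(.085); arm.wait(.2)
p0=arm.get_position(); im=arm.snapshot("wrist"); cv2.imwrite("pics/w2.png",im[:,:,::-1])
M=np.eye(4); q=arm.get_eef_rot(); M[:3,:3]=R.from_quat(np.r_[q[1:],q[0]]).as_matrix(); M[:3,3]=p0
c=arm.get_calibration("wrist"); W=np.linalg.inv(M@c["mount"])
for l in([0,0],[.028,0],[-.028,0],[0,.028],[0,-.028]):
    P=pump(PP,[0,0,0])[0]; Z=PP.copy(); Z[:2]=CAP
    v=W@np.r_[pump(Z,[*l,.172])[0],1]; u=c["mtx"]@v[:3]; print(l,u[:2]/u[2])
print(p0,arm.get_time_s(),arm.get_contact_force(),arm.get_finger_gap())
E
```

```text
0.258 0.2637 19.8
0.255 0.2631 29.2
29.81723932486058
0.258 0.2637 18.8
0.255 0.2631 30.6
28.977783235699654
[0, 0] [277.91803734 206.43702537]
[0.028, 0] [308.68084249 206.44218425]
[-0.028, 0] [247.15251117 206.43186603]
[0, 0.028] [277.89259017 175.9284744 ]
[0, -0.028] [277.94200679 235.1739476 ]
[0.5042704  0.03268038 0.47001173] 19.5583 [ 0.47173732 -0.41402267 -0.46228667] 0.08482099380256854
```

View pics/w2.png

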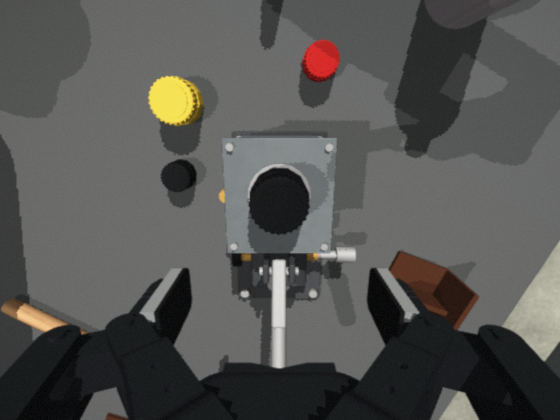

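The cap centre is at (279,203), within about 2 mm of the prediction. Descend, grip it, and probe the thread direction in small steps.

```bash
python3 - <<'E'
from h import *
arm.servo_line([*CAP,.322],vel=.12); print(arm.get_contact_force())
arm.grip(0.0); print("gap",arm.get_finger_gap(),arm.get_grasp_force(),arm.get_contact_force(),arm.get_wrist_torque())
a0=PP[2]
def probe(sgn):
    for d in range(0,19,3):
        arm.move_pose([*CAP,.322],down(a0+sgn*np.radians(d))); 
        t=arm.get_wrist_torque()[2]; print(sgn*d,round(t,2),arm.get_contact_force().round(1))
        if abs(t)>.7: return False
    return True
ok=probe(1); print("ccw",ok)
if not ok:
    arm.move_pose([*CAP,.322],down(a0)); ok=probe(-1); print("cw",ok)
print(arm.get_time_s(),arm.get_finger_gap())
E
```

```text
[ 0.80441878 -0.05096482  0.70534906]
gap 0.05395566906154478 63.757731914520264 [-1.80852182  0.23054051  5.92234997] [-0.01654363  0.27508354 -0.02628899]
0 -0.0 [-1.4  1.5  6.4]
3 0.06 [-1.4  0.8  6.6]
6 0.12 [-0.5  0.4  5.8]
9 0.11 [-1.8  1.3  5.3]
12 0.1 [-1.8 -0.   6. ]
15 0.08 [-1.7  1.1  6.4]
18 -0.02 [-1.3  1.3  5. ]
ccw True
23.0833 0.054171507471738226
```

Anticlockwise turns freely past 8° with almost no torque, so it is a right-hand thread. Continue to about 68°, following the rise, then lift gently.

```bash
python3 - <<'E'
from h import *
a0=PP[2]
for d in range(22,71,6):
    arm.move_pose([*CAP,.322+.002*d/72],down(a0+np.radians(d))); t=arm.get_wrist_torque()[2]
    print(d,round(t,2),arm.get_contact_force().round(1))
    if abs(t)>.8: break
for dz in(.004,.008,.014):
    arm.servo_line([*CAP,.324+dz],vel=.04); f=arm.get_contact_force(); print(dz,f.round(1),arm.get_finger_gap().round(4),arm.get_position()[2].round(4))
    if f[2]<-12: break
cv2.imwrite("pics/s3.png",cv2.resize(arm.snapshot("scene")[140:290,200:400,::-1],None,fx=3,fy=3))
print(arm.get_time_s())
E
```

```text
22 0.02 [-0.2  0.1  4.7]
28 0.1 [-0.4  0.9  5.8]
34 0.03 [-0.5 -0.6  5.8]
40 0.06 [-1.4  1.6  5.8]
46 -0.01 [0.1 0.1 7. ]
52 0.02 [-0.2  0.4  6.7]
58 0.05 [-1.6 -0.3  6.7]
64 -0.0 [-0.7 -0.1  5.5]
70 -0.02 [-0.3  0.4  6.5]Traceback (most recent call last):
  File "<stdin>", line 8, in <module>
AttributeError: 'float' object has no attribute 'round'
```

```bash
python3 - <<'E'
from h import *
for dz in(.004,.008,.014,.022):
    arm.servo_line([*CAP,.324+dz],vel=.04); f=arm.get_contact_force(); print(dz,f.round(1),arm.get_finger_gap(),arm.get_position()[2])
    if f[2]<-12: break
cv2.imwrite("pics/s3.png",cv2.resize(arm.snapshot("scene")[140:290,200:400,::-1],None,fx=3,fy=3))
print(arm.get_time_s())
E
```

```text
0.004 [ 0.2  0.4 -0.8] 0.054203064656594434 0.3274876059885502
0.008 [ 0.1 -0.8 -1.4] 0.054016781814935994 0.3324397244722511
0.014 [ 0.  -0.1 -0.9] 0.05402855827558017 0.3385839627388216
0.022 [ 0.6 -0.4 -2.2] 0.05419638293321199 0.34650737718582647
26.7833
```

View pics/s3.png

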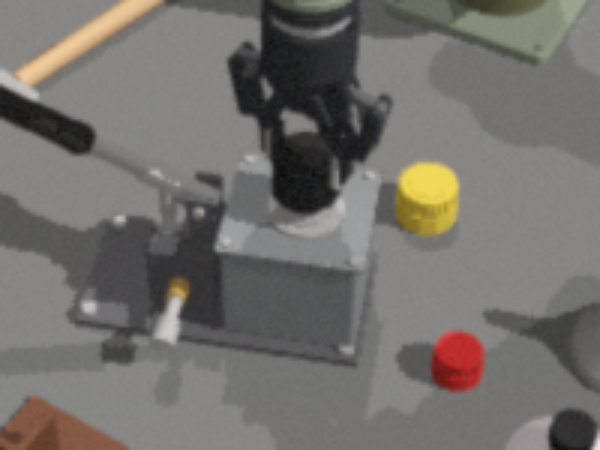

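The cap is rising with the gripper, the lever is up, and the wrist carries only the cap's weight. Lift to about 100 mm above the mouth.

```bash
python3 - <<'E'
from h import *
arm.servo_line([*CAP,.442],vel=.08); arm.wait(.8)
print(arm.get_contact_force(),arm.get_finger_gap(),arm.get_grasp_force(),arm.get_position(),arm.get_time_s())
cv2.imwrite("pics/s4.png",cv2.resize(arm.snapshot("scene")[90:300,160:440,::-1],None,fx=2.5,fy=2.5))
E
```

```text
[-0.3739568  -0.52901869 -0.66429776] 0.05434642943598407 63.554781675338745 [0.50430113 0.03260996 0.4420373 ] 28.9333
```

View pics/s4.png

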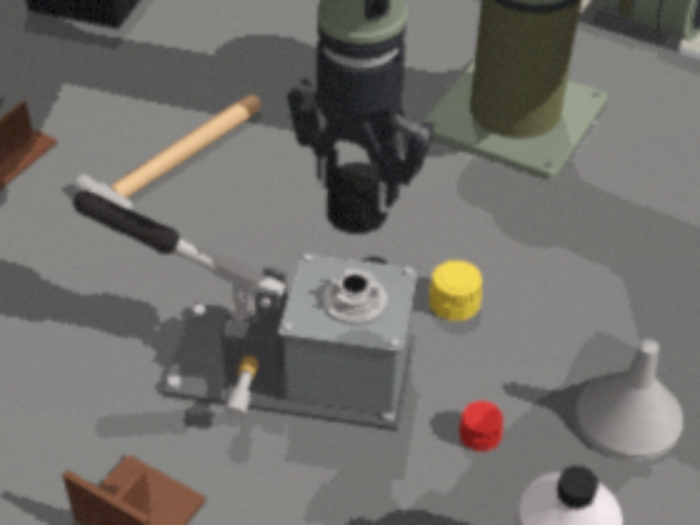

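The neck is open at (355,285), the cap hangs in the gripper directly above it at (357,197), the lever is up, and the bystanders haven't moved.

```bash
python3 -c "
from plant import arm
print(arm.finish_job())"
```

```text
the job is handed in; nothing more can be done
None
```

The job is handed in at about 29 s of the 67 s limit: the pump was purged with three full strokes, and the cap came off anticlockwise (right-hand thread; it turned freely that way, so I did not try clockwise) and is held about 100 mm above the open neck; no verdict came back.

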